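Heft the returned glaze jars and load the full one in the jar mixer

TASK

One of the three cream-lidded jars on the ware board is still full of glaze, the other two are empty: lift them to feel which, and leave the empties standing on the board. Set the full jar gently and squarely on the mixer's sloping bed against its front fence, then fold the red-barred clamp arm down until its foot rests on the lid, and only then switch the mixer on by pressing in the raised near end of its green rocker. Drop or knock over nothing, and leave the other things where they are.

Things in the scene. Friction and masses are not known exactly. Their poses are not given: they have to be found in the camera images.
- ware_board: fixed plywood ware board, 150 (x) x 400 (y) x 20 mm; origin at the centre of its underside, its top is 20 mm above; long along its own y. The jars stand in a row along it about 110 mm apart, 20 mm to the robot's side of its middle line.
- jar_a: white plastic screw jar with a dark label band and a cream lid, one of three that look exactly alike: 55 mm diameter, 76 mm tall (body 60 mm, lid 16 mm above it); origin at the centre of its underside, z up along its axis. Two of the three are empty (70 to 120 g), one is full of glaze (350 to 480 g); which one cannot be seen, only felt by lifting it.
- jar_b: white plastic screw jar with a dark label band and a cream lid, one of three that look exactly alike: 55 mm diameter, 76 mm tall (body 60 mm, lid 16 mm above it); origin at the centre of its underside, z up along its axis. Two of the three are empty (70 to 120 g), one is full of glaze (350 to 480 g); which one cannot be seen, only felt by lifting it.
- jar_c: white plastic screw jar with a dark label band and a cream lid, one of three that look exactly alike: 55 mm diameter, 76 mm tall (body 60 mm, lid 16 mm above it); origin at the centre of its underside, z up along its axis. Two of the three are empty (70 to 120 g), one is full of glaze (350 to 480 g); which one cannot be seen, only felt by lifting it.
- mixer: grey bench jar mixer, fixed; origin at the centre of its underside, x away from the robot. Housing x -125 to +120, y -85 to +85 mm, at most 62 mm high apart from bed and clamp. Its front panel slopes like the bed; a black timer knob, 18 mm high, stands on it 90 mm to the right of the switch.
- mixer_bed: sloping bed of the mixer. Origin on the rubber pad where the centre of the jar's underside belongs (112 mm over the table); z square to the pad, leaning 0.42 rad (24 deg) from vertical toward the robot; x up the slope, y level. Plate x -39 to 73, y -39 to 39 mm. A curved fence 28 mm high on the low side leaves 2 mm to the jar; the sides (y) are open. The clamp behind blocks a tool held vertical.
- clamp_hinge (a point): point on the clamp arm's hinge axis, midway between two lugs (y +-16 mm, up to z 94 mm): at x 62, y 0, z 88 mm in the bed's frame; its axes are the bed's, the hinge axis is its y.
- clamp_bar (a point): centre of the red cross bar at the free end of the clamp arm: 10 mm diameter, 50 mm long along the hinge axis, 85 mm from the hinge. In the bed's frame it is at x = 62 - 85 cos(q), z = 88 + 85 sin(q) mm, q being joint clamp.
- clamp (a joint): angle of the clamp arm, rad: 0 = folded down, parallel to the bed, its rubber foot (26 mm wide, 60 mm from the hinge) just on the lid of a jar standing in place; grows as it is raised; limits -0.05 and 2.15; starts raised, 1.75 to 2.1. The hinge is stiff (0.12 N m friction, about 1.5 N at the bar) and stays where it is left.
- switch_press (a point): middle of the face of the near half of the green rocker switch (42 x 26 mm) on the mixer's sloping front panel, at its left as the robot sees it. Press along the bed's -z, or straight down: about 3 N, 5.5 mm of travel; the pressed rocker still stands clear of the panel. The point moves with the rocker; ignore its axes.
- switch (a joint): angle of the rocker, rad: 0 = off (near half raised), 0.44 = on (near half fully pressed in); stays where it is left.
- jar_blue: jar of the same kind with a blue lid at the left end of the row on the board; 55 mm diameter, 76 mm tall; origin at the centre of its underside; to be left alone.
- jar_orange: jar of the same kind with an orange lid, on the table behind the board; origin at the centre of its underside; to be left alone.
- slip_bottle: grey squeeze bottle with a white nozzle, 62 mm diameter, 206 mm tall, on the table behind the board; origin at the centre of its underside; to be left alone.
- wood_tool: wooden modelling tool, 173 x 19 x 8 mm, lying along the far edge of the board; origin at the centre of its underside, long along its y; to be left alone.
- kidney: red rubber kidney, 38 x 90 x 9 mm, lying on the table in front of the mixer; origin at the centre of its underside; to be left alone.
There are look-alikes about, which are no part of the job. What is shaped like the jar_b but purple or turquoise is not meant. What is shaped like the jar_a but purple is not meant.

How it is judged:
By the outcome, as a careful person would: the job done as asked, in the order asked, and still so for the second after the job is handed in, with the robot touching nothing.
It also fails if it takes over 67 s, if anything falls off the work surface, if the arm or the gripper's body presses on something with over 40 N, if the wrist force passes 120 N, or if a joint passes its speed limit or range.

ROBOT

A 7-joint arm with a two-finger parallel gripper is mounted at the origin on the work surface; the furniture and walls round the work are solid. World frame = base frame: x ahead of the robot, y to its left, z up, the work surface at z = 0. Lengths are in m, angles in rad, forces in N, time in s.
With the tool pointing down it reaches from about 0.35 to 0.9 m from the base axis. Payload 19.9 kg.
Tool frame: the origin (TCP) lies at the very end of the fingers, on their centre line; the grasp point (between the pads) lies 19 mm behind it (r.pinch_z is the distance from the TCP to the grasp point, in m); z points along the fingers, y is the line along which they close (so a half turn about z gives the same grasp; the last joint's range is limited). The gripper opens to 85 mm and grips with 20 to 120 N. Pads are 22 mm wide; open, the fingers measure 114 mm over their backs; the gripper's body (76 mm by 85 mm) begins 54 mm behind the grasp point. The pads swing forward as they close: fully open they stand 13 mm farther back than shut.
Start: joints at [1.155, 0.417, -0.01, 1.614, 0.005, 1.111, -0.053], TCP at [0.229, -0.582, 0.231] pointing down, gripper open.
Joint ranges: [-2.81, 2.81], [-0.39, 2.02], [-1.27, 1.25], [0.06, 2.57], [-1.19, 4.33], [0.19, 2], [-2.82, 2.82]. Speed limits (rad/s): [1.89, 1.89, 2.39, 2.39, 3.01, 3.01, 3.01].

INTERFACE

Orientations are given as [roll, pitch, yaw] about the fixed x, y, z axes, in that order (R = Rz(yaw) Ry(pitch) Rx(roll)).
In Python, from bench import monitor, viewer, r, finder gives the robot as it stands. The module is installed in compiled form; this text tells all that it offers.
- The arm moves only by the tool play_rows, never from a script. Its argument "plan" is a list that holds one entry, the list of rows, each a list of 4 numbers: the shift along the world's x, y, z each as a share of 0.05 m, from -1 to 1, then the turn about the world's z as a share of 0.12 rad, from -1 to 1. In form: [[[tx, ty, tz, turn], ...]]. A call has 1 to 5 rows; each row shifts and turns the commanded pose from where the row before left it; what a row does not reach is not made up. A row lasts 1/8 s, in which the tool goes at most 62.5 mm and 10.7 degrees, less where a joint would pass 70% of its speed; a pose out of reach is approached as far as the arm can. A call with a number of a shift or a turn outside -1 to 1 is refused whole. A call with a gripper value outside its range is refused whole. "fingers" is the opening, from -1 (shut) to 1 (fully open), set as the call begins (left out, the last holds). The fingers move at their own pace and stop on an object; "grip_force" is the grip in N (left out, the last holds). Time passes only in rows, so rows that do not move let the fingers close. It gives the time, the measured TCP pose, the force, the opening and the grip force at its end, in the units of the state.
- monitor.state(): the state, without advancing time (a new reading comes with each control period).
- viewer.capture(name): name is "side" or "top"; returns the picture (480x640x3 uint8, red, green, blue); there is no depth.
- viewer.calibration(name): a dict with "fx", "fy", "cx", "cy" (pixels), "R" (3x3) and "t" (3): a world point X has camera coordinates R X + t. Camera axes: x right, y down, z forward; pixel columns grow to the right and rows downward; lengths in m; the calibration is good to about 2 mm. A picture is of the moment at which its call begins. calibration takes no time and is no camera call.
- r.sign_off(): hands the job in; it is judged then, once.
Trained networks look in the newest picture that a camera, given by its name, has taken for a name from the list of things; names that differ only in an ending like _2 or _b are one class to them, and where a whole thing is asked for, a point or a joint stands for the part that bears it (a point fixed in the world has none). Each returns a list of dicts, best first, with "p" (0 to 1); they miss things now and then, are a little off and sometimes report something else, mostly with a low value. They report only what shows in the picture. A call takes as long as a camera call. They do not tell look-alikes from the thing itself.
- finder.silhouettes(camera, name): "mask" (480x640 bool, what is visible of it) and "position" ([row, column] in pixels, amid what is visible of it).
- finder.place_of(camera, name): "position" ([row, column] in pixels: a listed point, or the origin of a listed thing).
The state is a dict: "time_s": time; "q": joint angles; "joint_velocities": joint speeds; "joint_efforts": joint torques, N m; "ee_pos": TCP position; "eef_rot": TCP orientation; "wrist_force": force on the tool from outside, world axes, zero at the start; "moment": the same for the moment, N m; "grip_width": finger opening in m; "grip_force": force on a finger pad.
Only numpy, scipy, OpenCV 4.12 (cv2) and the standard library are available. Lean on these libraries where they do the work, as an engineer would, in place of code of your own. Each camera call takes 0.05 s, during which the arm holds its last target. There are 200 camera calls.

## Working session

There is one attempt and no reset: what is moved stays moved. The work goes in short steps, Python scripts to look and compute and a tool call to move; the robot and the scene stay as the last step left them, time stands still between calls to the robot, and variables do not carry over. Pictures are saved under pics/ and viewed, at most 10 in all, crops included, and the job is handed in when it is done.

Besides the shell and the picture viewer there is one more tool, called after "Request:" in YAML: its name, and indented under it one key for each argument. play_rows: Moves the arm, as the interface text tells. Its arguments: {"type":"object","properties":{"plan":{"type":"array"},"fingers":{"type":"number"},"grip_force":{"type":"number"}},"required":["plan"]}

```bash
mkdir -p pics
cat > h.py <<'E'
import numpy as np, cv2
from bench import monitor, viewer, r, finder
def P(c):
    k=viewer.calibration(c); K=np.array([[k['fx'],0,k['cx']],[0,k['fy'],k['cy']],[0,0,1]])
    return K@np.c_[np.array(k['R']),np.array(k['t'])]
def tri(a,b): # a,b: [row,col] in side, top
    X=cv2.triangulatePoints(P('side'),P('top'),np.array(a[::-1],float),np.array(b[::-1],float))[:,0]; return X[:3]/X[3]
def proj(c,X):
    p=P(c)@np.r_[X,1]; return (p[:2]/p[2])[::-1]
def at_z(c,rc,z):
    M=P(c); u=np.array([rc[1],rc[0],1.]); A=np.c_[M[:,0],M[:,1],-u]; s=np.linalg.solve(A,-(M[:,2]*z+M[:,3])); return np.r_[s[:2],z]
E
python3 - <<'E'
from h import *
import json
s=monitor.state(); print({k:np.round(v,3).tolist() for k,v in s.items()}, r.pinch_z)
for c in('side','top'):
    im=viewer.capture(c); cv2.imwrite(f'pics/{c}0.png',im[...,::-1])
    for n in ['jar_a','mixer','mixer_bed','clamp_hinge','clamp_bar','switch_press','jar_blue','ware_board','jar_orange','slip_bottle','kidney']:
        print(c,n,[(np.round(d['position']).astype(int).tolist(),round(float(d['p']),2)) for d in finder.place_of(c,n)][:7])
E
```

```text
{'time_s': 0.0, 'q': [1.154, 0.418, -0.01, 1.614, 0.005, 1.111, -0.053], 'joint_velocities': [0.001, 0.0, -0.0, -0.0, 0.001, 0.001, 0.001], 'joint_efforts': [0.0, -86.446, 0.679, -43.49, 0.019, 0.007, 0.0], 'ee_pos': [0.229, -0.581, 0.231], 'eef_rot': [-3.14, 0.0, 0.375], 'wrist_force': [0.264, 1.128, -0.355], 'moment': [-0.007, 0.012, -0.065], 'grip_force': 0.0, 'grip_width': 0.085} 0.0187
side jar_a [([255, 359], 0.81), ([270, 304], 0.71), ([269, 382], 0.69), ([256, 283], 0.59), ([267, 340], 0.56), ([280, 358], 0.37)]
side mixer [([294, 210], 0.57)]
side mixer_bed [([264, 199], 0.94)]
side clamp_hinge [([230, 192], 0.96)]
side clamp_bar [([192, 192], 0.72), ([258, 218], 0.22)]
side switch_press []
side jar_blue [([266, 418], 0.88)]
side ware_board [([278, 361], 0.98), ([295, 211], 0.2)]
side jar_orange []
side slip_bottle [([337, 326], 0.63)]
side kidney [([257, 220], 0.62)]
top jar_a [([286, 337], 0.95), ([347, 284], 0.89), ([336, 367], 0.86), ([233, 321], 0.8), ([302, 250], 0.65), ([291, 290], 0.61)]
top mixer [([233, 422], 0.81), ([268, 278], 0.41)]
top mixer_bed [([219, 431], 0.68)]
top clamp_hinge [([198, 437], 0.76)]
top clamp_bar [([190, 446], 0.57)]
top switch_press [([188, 442], 0.68), ([265, 397], 0.44), ([321, 452], 0.2)]
top jar_blue [([317, 209], 0.79)]
top ware_board [([294, 271], 0.77)]
top jar_orange [([190, 332], 0.77)]
top slip_bottle [([184, 296], 0.7)]
top kidney [([319, 452], 0.81), ([287, 335], 0.74)]
```

View pics/side0.png

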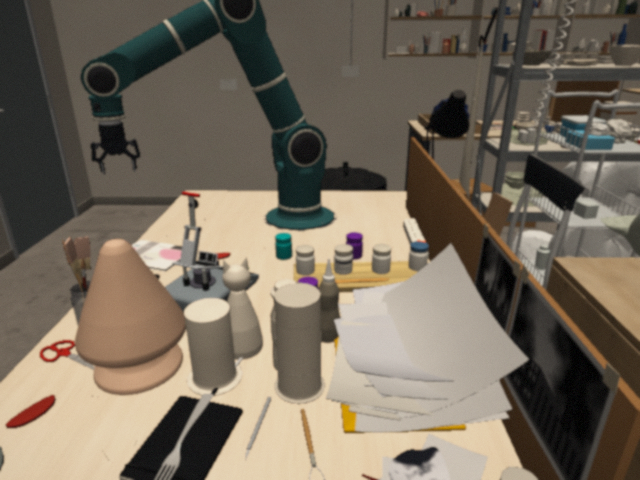

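View pics/top0.png

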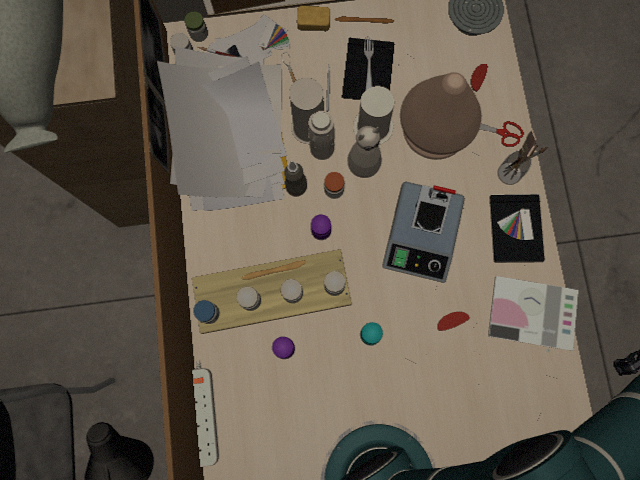

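Run:
```python
from h import *
np.set_printoptions(precision=4,suppress=True)
S={c:viewer.capture(c) for c in('side','top')}
def tt(n,a,b):
    X=tri(a,b); print(n,X,'resid',proj('side',X)-a,proj('top',X)-b)
tt('jR',[270,304],[286,337]);tt('jM',[267,340],[291,290]);tt('jL',[269,382],[302,250]);tt('blue',[266,418],[317,209])
tt('bed',[264,199],[219,431]);tt('hinge',[230,192],[198,437]);tt('bar',[192,192],[190,446])
print('sw',at_z('top',[265,397],.07),'kidney',at_z('top',[319,452],0),'bottle',at_z('top',[184,296],0),'orange',at_z('top',[190,332],0),'mixer',at_z('top',[233,422],0),'purple',at_z('top',[347,284],.0))
for c in('top','side'):
  for n in ['jar_a','mixer','ware_board','mixer_bed','clamp_bar','clamp','switch']:
    for d in finder.silhouettes(c,n)[:7]:
        m=d['mask'].astype(np.uint8); 
        if d['p']<.35: continue
        ys,xs=np.where(m); rr=cv2.minAreaRect(np.c_[xs,ys].astype(np.float32))
        print(c,n,round(float(d['p']),2),np.round(d['position']),m.sum(),np.round(np.array(cv2.boxPoints(rr))).astype(int).tolist())
im=S['top'];cr=im[175:340,180:480];t=cv2.resize(cr,None,fx=2.6,fy=2.6,interpolation=cv2.INTER_CUBIC);cv2.imwrite('pics/topz.png',t[...,::-1])
im=S['side'];cr=im[170:320,140:440];t=cv2.resize(cr,None,fx=2.6,fy=2.6,interpolation=cv2.INTER_CUBIC);cv2.imwrite('pics/sidez.png',t[...,::-1])
```

```text
jR [0.4934 0.0419 0.0224] resid [-0.0143 -0.7353] [ 0.0759 -0.4264]
jM [0.4946 0.1587 0.0344] resid [-0.1181  3.1685] [-0.2227  1.8509]
jL [0.4815 0.2718 0.0215] resid [ 0.0507 -0.6311] [ 0.0129 -0.3762]
blue [0.4568 0.3816 0.0197] resid [ 0.0859 -0.6783] [-0.0129 -0.4158]
bed [ 0.6216 -0.2187  0.1041] resid [0.2762 1.8703] [-0.3779  0.9704]
hinge [ 0.6458 -0.2195  0.211 ] resid [0.2253 1.3657] [-0.2945  0.7121]
bar [ 0.6349 -0.2183  0.3073] resid [-0.2643 -1.4522] [ 0.332  -0.7873]
sw [ 0.5205 -0.117   0.07  ] kidney [ 0.3712 -0.247   0.    ] bottle [0.791  0.1146 0.    ] orange [0.7611 0.0188 0.    ] mixer [ 0.6097 -0.2061  0.    ] purple [0.3562 0.1977 0.    ]
top jar_a 0.82 [228. 322.] 425 [[310, 215], [330, 215], [330, 239], [310, 239]]
top jar_a 0.77 [285. 337.] 413 [[324, 271], [343, 271], [343, 295], [324, 295]]
top jar_a 0.68 [290. 288.] 417 [[277, 285], [295, 276], [306, 298], [288, 307]]
top jar_a 0.6 [299. 249.] 423 [[232, 297], [247, 283], [264, 300], [249, 314]]
top jar_a 0.55 [348. 283.] 426 [[267, 348], [282, 332], [298, 348], [283, 364]]
top mixer 0.68 [231. 422.] 58
[... 751 characters left out ...]
, [313, 243], [314, 275], [295, 276]]
side jar_a 0.67 [282. 309.] 172 [[297, 282], [301, 272], [321, 279], [317, 289]]
side jar_a 0.6 [240. 358.] 338 [[345, 233], [362, 233], [362, 259], [345, 259]]
side jar_a 0.59 [245. 280.] 423 [[274, 233], [291, 233], [291, 259], [274, 259]]
side mixer 0.92 [276. 194.] 3086 [[126, 234], [191, 186], [260, 279], [194, 328]]
side ware_board 0.85 [274. 363.] 1419 [[293, 265], [411, 259], [413, 289], [295, 294]]
side mixer_bed 0.84 [251. 193.] 1435 [[172, 267], [181, 190], [229, 196], [221, 272]]
side clamp_bar 0.79 [207. 195.] 353 [[177, 229], [181, 191], [199, 193], [195, 231]]
side clamp 0.89 [207. 192.] 331 [[178, 228], [182, 191], [199, 194], [195, 230]]
```

View pics/topz.png

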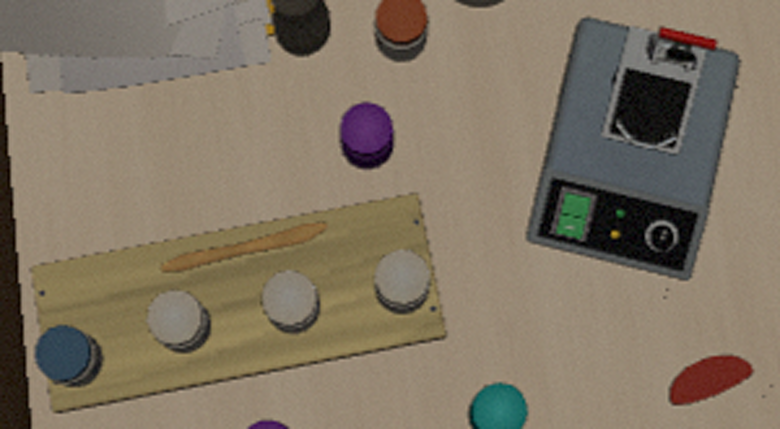

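View pics/sidez.png

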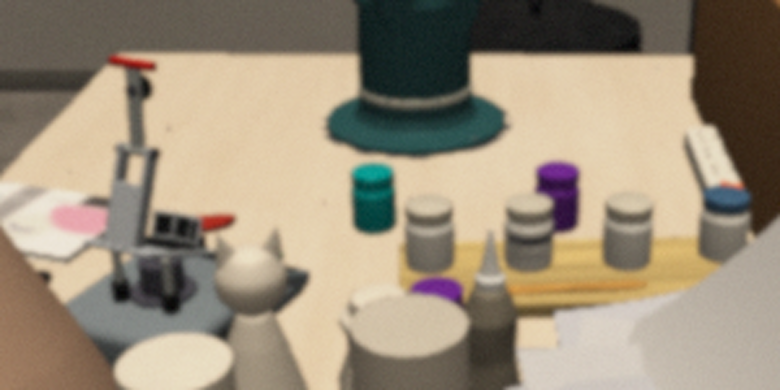

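```bash
cat > fit.py <<'E'
from h import *
from scipy.optimize import least_squares
np.set_printoptions(precision=4,suppress=True)
T=lambda u,v:np.array([175+v/2.6,180+u/2.6]); Sd=lambda u,v:np.array([170+v/2.6,140+u/2.6])
c,s=np.cos(.42),np.sin(.42)
def bed(p,b):
    x,y,yaw=p[:3]; l=np.array([b[0]*c-b[2]*s, b[1], b[0]*s+b[2]*c])
    return np.array([x+l[0]*np.cos(yaw)-l[1]*np.sin(yaw), y+l[0]*np.sin(yaw)+l[1]*np.cos(yaw), .112+l[2]])
def bar(q,y): return np.array([.062-.085*np.cos(q),y,.088+.085*np.sin(q)])
if __name__=='__main__':
    k=1/1000
    obs=[('top',(-.039,.039,0),T(604,137)),('top',(-.039,-.039,0),T(680,152)),('top',(.073,.039,0),T(630,27)),('top',(.073,-.039,0),T(703,40)),
     ('top',(0,0,0),np.array([219,431.])),('side',(0,0,0),np.array([264,199.])),('side',(.062,0,.088),np.array([230,192.])),('top',(.062,0,.088),np.array([198,437.])),
     ('top','L',T(660,34)),('top','R',T(715,44)),('side','R',Sd(110,62)),('side','L',Sd(154,67))]
    def res(p):
        o=[]
        for cam,b,px in obs:
            if b in('L','R'): b=bar(p[3],.025 if b=='L' else -.025)
            o.append(proj(cam,bed(p,b))-px)
        return np.concatenate(o)
    f=least_squares(res,[.62,-.22,-.15,1.9],loss='soft_l1'); print(f.x); print(res(f.x).reshape(-1,2).round(1).tolist())
    for n,t in (('fl',(528,240)),('fr',(690,280))): print(n,at_z('top',T(*t),.02))
    for n,t in (('bl',(585,18)),('br',(740,55))): print(n,at_z('top',T(*t),.062))
    for n,t,z in (('sw near',(572,230),.07),('sw mid',(576,214),.07),('sw far',(580,198),.07),('knob',(662,236),.07)): print(n,at_z('top',T(*t),z))
    for n,t in (('R',(403,278)),('M',(291,298)),('L',(178,318)),('blue',(64,353))): print('lid',n,at_z('top',T(*t),.096))
    for n,a,b in (('R',(429,204),(403,278)),('M',(529,203),(291,298)),('L',(629,203),(178,318))): print('tri',n,tri(Sd(*a),T(*b)))
E
python3 fit.py
```

```text
[ 0.627  -0.2144 -0.3237  1.8774]
[[0.4, -0.2], [0.3, 0.9], [-0.5, -1.2], [0.2, 1.6], [-3.0, -0.6], [-1.5, 2.6], [-2.1, 0.4], [-1.5, 1.7], [-0.2, -0.5], [0.1, 0.5], [-0.8, -0.4], [-0.6, 0.3]]
fl [ 0.5273 -0.0861  0.02  ]
fr [ 0.4657 -0.2419  0.02  ]
bl [ 0.7393 -0.1728  0.062 ]
br [ 0.6803 -0.322   0.062 ]
sw near [ 0.5235 -0.1252  0.07  ]
sw mid [ 0.5388 -0.1316  0.07  ]
sw far [ 0.5542 -0.1379  0.07  ]
knob [ 0.5061 -0.2119  0.07  ]
lid R [0.494  0.0464 0.096 ]
lid M [0.4888 0.1554 0.096 ]
lid L [0.4837 0.2648 0.096 ]
lid blue [0.4644 0.376  0.096 ]
tri R [0.4945 0.0469 0.0927]
tri M [0.4893 0.1566 0.0923]
tri L [0.4845 0.2668 0.0908]
```

Run:
```python
from h import *
ims=[viewer.capture('top').astype(float) for _ in range(6)]
im=np.mean(ims,0).astype(np.uint8); t=cv2.resize(im[175:285,378:470],None,fx=5.4,fy=5.4,interpolation=cv2.INTER_CUBIC)
ims=[viewer.capture('side').astype(float) for _ in range(6)]
im=np.mean(ims,0).astype(np.uint8); u=cv2.resize(im[185:295,165:220],None,fx=5.4,fy=5.4,interpolation=cv2.INTER_CUBIC)
cv2.imwrite('pics/mix.png',np.hstack([t,u])[...,::-1]); print(t.shape,u.shape)
```

```text
(594, 497, 3) (594, 297, 3)
```

View pics/mix.png

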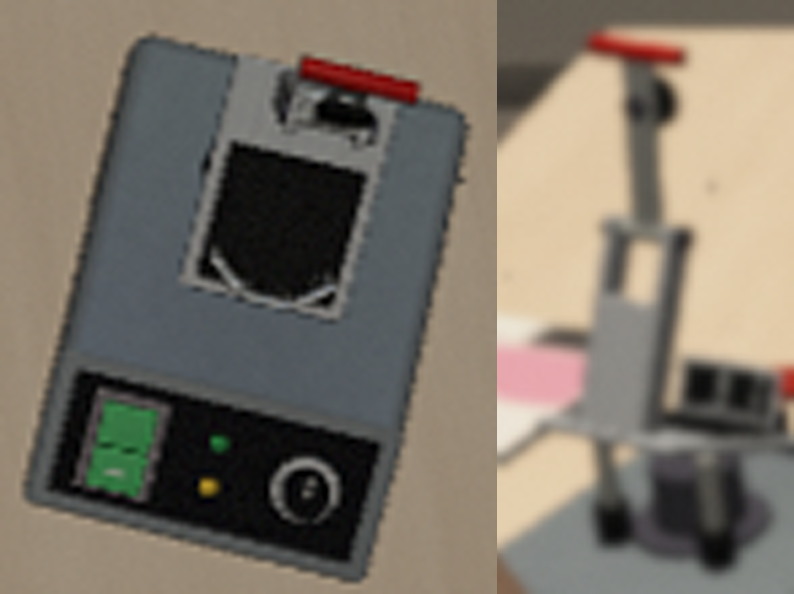

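```bash
cat > fit2.py <<'E'
from fit import *
T=lambda u,v:np.array([175+v/5.4,378+u/5.4]); Sd=lambda u,v:np.array([185+v/5.4,165+u/5.4])
obs=[('top',(-.039,.039,0),T(183,283)),('top',(-.039,-.039,0),T(342,318)),('top',(.073,.039,0),T(238,55)),
 ('side',(.062,-.016,.094),Sd(116,228)),('side',(.062,.016,.094),Sd(185,236)),
 ('top','L',T(303,70)),('top','R',T(417,92)),('side','R',Sd(93,43)),('side','L',Sd(186,56))]
pan=[((5,1),T(82,372)),((5,-1),T(383,438)),((4,1),T(50,492)),((4,-1),T(350,560))]
def res(p):
    o=[]
    for cam,b,px in obs:
        if b in('L','R'): b=bar(p[3],.025 if b=='L' else -.025)
        o.append(proj(cam,bed(p,b))-px)
    for (i,sg),px in pan: o.append(proj('top',bed(p,(p[i],p[7]+sg*p[6],p[8])))-px)
    o.append([ (p[8]+.06)/.03 ])
    return np.concatenate(o)
f=least_squares(res,[.62,-.22,-.35,1.9,-.15,-.1,.07,0,-.05],loss='soft_l1'); p=f.x; print(p); print(res(p)[:-1].reshape(-1,2).round(1).tolist())
print('hinge',bed(p,(.062,0,.088)),'bar',bed(p,bar(p[3],0)))
z0=bed(p,(p[4],0,p[8])),bed(p,(p[5],0,p[8])); print('panel lo/hi',z0)
for n,t in (('sw ctr',(127,445)),('near',(122,473)),('knob',(306,487)),('swBL',(80,487)),('swTR',(170,405))):
    print(n,at_z('top',T(*t),z0[0][2]/2+z0[1][2]/2+.012))
np.save('p.npy',p)
E
python3 fit2.py
```

```text
[ 0.6275 -0.2142 -0.3544  1.8716 -0.1661 -0.1029  0.0756 -0.0028 -0.06  ]
[[-0.1, -0.3], [0.1, 0.4], [-0.8, -0.2], [-2.6, 0.7], [-2.3, -1.3], [-0.4, -0.7], [0.3, 0.2], [0.0, -0.1], [-0.1, -0.1], [-0.1, -0.3], [0.0, -0.2], [0.2, 0.3], [-0.0, 0.2]]
hinge [ 0.6469 -0.2214  0.2176] bar [ 0.6374 -0.2179  0.302 ]
panel lo/hi (array([ 0.5081, -0.17  , -0.0105]), array([ 0.5623, -0.1901,  0.0153]))
sw ctr [ 0.5481 -0.1391  0.0144]
near [ 0.5347 -0.1346  0.0144]
knob [ 0.5161 -0.2228  0.0144]
swBL [ 0.5304 -0.1131  0.0144]
swTR [ 0.5652 -0.1632  0.0144]
```

Request:
play_rows:
  plan:
    - [[0.9, 0.94, 0.135, 0.88], [0.9, 0.94, 0.135, 0.88], [0.9, 0.94, 0.135, 0.88], [0.9, 0.94, 0.135, 0.88]]
  fingers: -1
  grip_force: 30

```text
time_s: 3.1
ee_pos: [0.4019, -0.4004, 0.2575]
eef_rot: [3.141, 0.0, 0.801]
wrist_force: [1.3, -0.5, -0.3]
grip_width: 0.0122
grip_force: 0.0
```

Request:
play_rows:
  plan:
    - [[0.9, 0.94, 0.135, 0.88], [0.9, 0.94, 0.135, 0.88], [0.9, 0.94, 0.135, 0.88], [0.9, 0.94, 0.135, 0.88], [0, 0, 0, 0]]

```text
time_s: 3.72
ee_pos: [0.5756, -0.2175, 0.2831]
eef_rot: [3.141, -0.002, 1.228]
wrist_force: [-0.9, -1.6, 0.2]
grip_width: 0.0001
grip_force: 0.0
```

Request:
play_rows:
  plan:
    - [[0.41, 0.08, 0.05, 0], [0.41, 0.08, 0.05, 0], [0, 0, 0, 0]]

```text
time_s: 4.1
ee_pos: [0.6142, -0.2143, 0.2875]
eef_rot: [-3.141, -0.0, 1.22]
wrist_force: [-1.2, -1.0, -0.7]
grip_width: -0.0005
grip_force: 0.0
```

Request:
play_rows:
  plan:
    - [[0.13, -0.05, 0, 0], [0.13, -0.05, 0, 0], [0, 0, 0, 0]]

```text
time_s: 4.47
ee_pos: [0.6268, -0.2199, 0.2877]
eef_rot: [-3.141, 0.0, 1.219]
wrist_force: [0.7, -0.1, 0.2]
grip_width: -0.0002
grip_force: 0.0
```

Run:
```python
from h import *
for c in('side','top'): viewer.capture(c); print(c,[(d['position'],d['p']) for d in finder.place_of(c,'clamp_bar')][:2])
a=viewer.capture('side')[180:300,150:250];a=cv2.resize(a,None,fx=4,fy=4);b=viewer.capture('top')[170:290,370:470];b=cv2.resize(b,None,fx=4,fy=4)
cv2.imwrite('pics/p1.png',np.hstack([a,b])[...,::-1])
```

```text
side [([194.2, 191.9], 0.67)]
top [([186.4, 446.7], 0.53)]
```

View pics/p1.png

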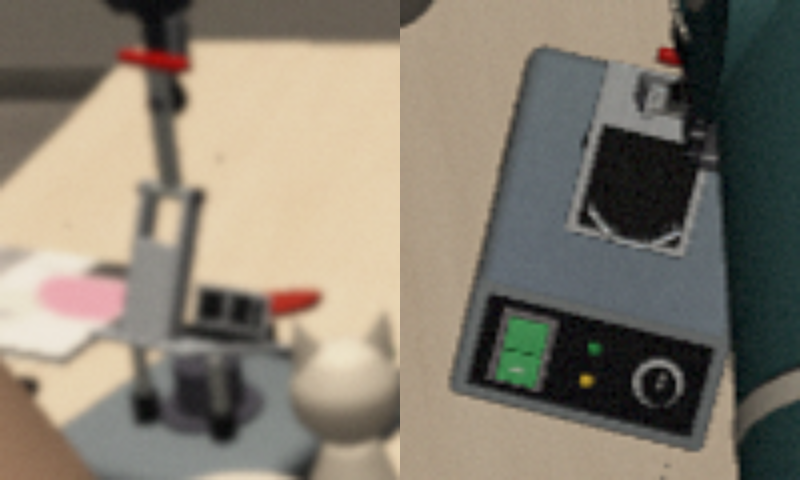

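Request:
play_rows:
  plan:
    - [[0.08, -0.03, 0, 0], [0.07, -0.025, 0, 0], [0.07, -0.025, 0, 0], [0, 0, 0, 0]]

```text
time_s: 5.28
ee_pos: [0.6375, -0.2233, 0.2878]
eef_rot: [-3.14, 0.0, 1.22]
wrist_force: [-7.3, 1.8, 4.0]
grip_width: -0.0003
grip_force: 3.8
```

Run:
```python
from fit import *
p=np.load('p.npy')
for c in('side','top'): viewer.capture(c); print(c,[(d['position'],d['p']) for d in finder.place_of(c,'clamp_bar')][:2])
for q in (1.87,1.95,2.0,2.05,2.1,2.15): print(q,proj('side',bed(p,bar(q,0))),proj('top',bed(p,bar(q,0))),bed(p,bar(q,0)))
```

```text
side [([196.0, 187.1], 0.84), ([261.9, 201.9], 0.69)]
top [([180.6, 446.2], 0.59)]
1.87 [194.1311 190.7362] [190.046  444.3872] [ 0.6373 -0.2178  0.302 ]
1.95 [194.7371 188.9904] [187.1344 444.9931] [ 0.6436 -0.2202  0.3026]
2.0 [195.2307 187.8996] [185.3474 445.3505] [ 0.6476 -0.2216  0.3026]
2.05 [195.8124 186.8126] [183.5919 445.6904] [ 0.6516 -0.2231  0.3025]
2.1 [196.4812 185.7324] [181.8731 446.0117] [ 0.6556 -0.2246  0.3021]
2.15 [197.2362 184.6622] [180.1959 446.3136] [ 0.6595 -0.226   0.3016]
```

Request:
play_rows:
  plan:
    - [[-0.75, 0.28, 0, 0], [-0.36, 0.87, 0, 0.61], [-0.36, 0.87, -0.3, 0.61], [-0.36, 0.87, -0.5, 0.61]]

```text
time_s: 5.98
ee_pos: [0.5462, -0.0776, 0.2481]
eef_rot: [3.14, 0.0, 1.441]
wrist_force: [0.9, 0.4, -0.7]
grip_width: 0.0001
grip_force: 0.0
```

Request:
play_rows:
  plan:
    - [[-0.36, 0.87, -0.5, 0.61], [-0.36, 0.87, -0.6, 0.61], [-0.36, 0.87, -0.6, 0.61], [0, 0, 0, 0]]
  fingers: 1

```text
time_s: 6.48
ee_pos: [0.4904, 0.0547, 0.1614]
eef_rot: [-3.139, -0.001, 1.665]
wrist_force: [0.9, -0.6, 0.1]
grip_width: 0.0724
grip_force: 0.0
```

Request:
play_rows:
  plan:
    - [[0.03, -0.02, -0.4, 0], [0.03, -0.02, -0.6, 0], [0, 0, -0.6, 0], [0, 0, -0.48, 0], [0, 0, 0, 0]]

```text
time_s: 7.1
ee_pos: [0.4949, 0.0493, 0.0579]
eef_rot: [-3.139, -0.0, 1.658]
wrist_force: [0.2, -0.1, 0.8]
grip_width: 0.0852
grip_force: 0.0
```

Request:
play_rows:
  plan:
    - [[0, 0, 0, 0], [0, 0, 0, 0], [0, 0, 0, 0], [0, 0, 0, 0], [0, 0, 0, 0]]
  fingers: -1
  grip_force: 25

```text
time_s: 7.72
ee_pos: [0.4961, 0.0496, 0.06]
eef_rot: [3.14, 0.0, 1.659]
wrist_force: [-1.1, 0.0, 6.7]
grip_width: 0.0529
grip_force: 25.0
```

```bash
cat > wt.py <<'E'
from h import *
s=monitor.state(); print(s['time_s'],np.round(s['ee_pos'],4),np.round(s['eef_rot'],3),np.round(s['wrist_force'],2),np.round(s['moment'],3),s['grip_width'],s['grip_force'])
F=[]
for i in range(4): viewer.capture('top'); F.append(monitor.state()['wrist_force'])
print(np.round(np.mean(F,0),2))
E
python3 wt.py
```

```text
7.725 [0.4961 0.0496 0.06  ] [3.14  0.    1.659] [-1.15  0.03  6.75] [-0.061  0.151  0.003] 0.05291156977256955 24.972394765354693
[-0.36 -0.69  6.43]
```

Request:
play_rows:
  plan:
    - [[0, 0, 0.25, 0], [0, 0, 0.25, 0], [0, 0, 0, 0], [0, 0, 0, 0]]

```text
time_s: 8.43
ee_pos: [0.4952, 0.0495, 0.0839]
eef_rot: [-3.142, 0.0, 1.659]
wrist_force: [-0.7, -0.4, -6.1]
grip_width: 0.0528
grip_force: 28.4
```

```bash
python3 wt.py
```

```text
8.425 [0.4952 0.0495 0.0839] [-3.142  0.     1.659] [-0.67 -0.43 -6.06] [-0.02   0.006  0.007] 0.05278485155558609 28.366129888454452
[-0.22  0.14 -4.73]
```

```bash
python3 - <<'E'
from fit import *
print(at_z('top',T(418,195),.02),at_z('top',T(445,337),.02)); print(at_z('top',T(367,135),.076))
E
python3 wt.py
```

```text
[0.5878 0.0181 0.02  ] [0.4407 0.0106 0.02  ]
[0.6435 0.0625 0.076 ]
8.625 [0.495  0.0497 0.0836] [-3.141 -0.     1.659] [ 0.23 -0.11 -4.96] [ 0.011 -0.048  0.   ] 0.05273378463522835 28.36676325299777
[-0.58 -0.16 -4.64]
```

Request:
play_rows:
  plan:
    - [[0, -0.6, 0.1, 0], [0, -0.7, 0, 0], [0.05, -0.4, -0.3, 0], [0, 0, -0.42, 0], [0, 0, 0, 0]]
  grip_force: 20

```text
time_s: 9.45
ee_pos: [0.4967, -0.035, 0.0512]
eef_rot: [-3.139, -0.001, 1.659]
wrist_force: [0.3, -0.5, -3.5]
grip_width: 0.0526
grip_force: 28.2
```

Request:
play_rows:
  plan:
    - [[-0.01, 0.2, 0, 0], [-0.01, 0.2, 0, 0], [0, 0.1, 0, 0], [0, 0.1, 0, 0], [0, 0, 0, 0]]

```text
time_s: 10.07
ee_pos: [0.497, -0.0054, 0.0533]
eef_rot: [3.141, 0.001, 1.659]
wrist_force: [-0.3, -3.6, -4.6]
grip_width: 0.0529
grip_force: 28.2
```

Request:
play_rows:
  plan:
    - [[0, 0.08, -0.02, 0], [0, 0.08, 0, 0], [0, 0.07, 0, 0], [0, 0.07, 0, 0], [0, 0, 0, 0]]

```text
time_s: 10.7
ee_pos: [0.4969, 0.0093, 0.0524]
eef_rot: [3.141, 0.001, 1.659]
wrist_force: [-1.4, -6.1, 0.5]
grip_width: 0.0528
grip_force: 28.9
```

Run:
```python
from h import *
s=monitor.state(); print(np.round(s['ee_pos'],4),np.round(s['wrist_force'],2),np.round(s['moment'],3))
a=viewer.capture('side')[225:300,270:345];a=cv2.resize(a,None,fx=5.3,fy=5.3,interpolation=cv2.INTER_CUBIC);b=viewer.capture('top')[240:315,310:385];b=cv2.resize(b,None,fx=5.3,fy=5.3)
cv2.imwrite('pics/p2.png',np.hstack([a,b])[...,::-1])
```

```text
[0.4969 0.0093 0.0524] [-1.43 -6.11  0.46] [-1.452  0.377  0.015]
```

View pics/p2.png

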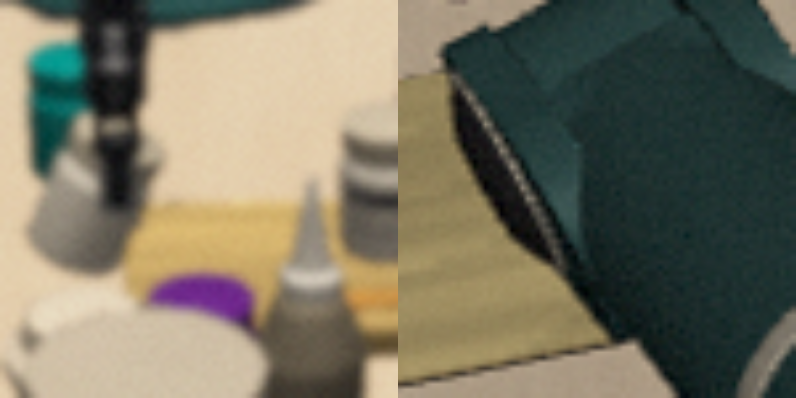

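Request:
play_rows:
  plan:
    - [[0, 0, 0.4, 0], [0, -0.1, 0.7, 0], [0.05, -0.4, 0.7, 0.9], [0.05, -0.45, 0.4, 0.94], [0.05, -0.45, 0.3, 0.94]]
  grip_force: 30

```text
time_s: 11.42
ee_pos: [0.5045, -0.0605, 0.1783]
eef_rot: [3.141, 0.001, 1.997]
wrist_force: [-0.3, 0.8, -5.1]
grip_width: 0.0523
grip_force: 33.6
```

Request:
play_rows:
  plan:
    - [[0.07, -0.45, 0.3, 0.94], [0.07, -0.45, 0.3, 0.94], [0.07, -0.45, 0.2, 0.94], [0.07, -0.45, 0.2, 0.94], [0.07, -0.45, 0.1, 0.94]]

```text
time_s: 12.05
ee_pos: [0.522, -0.173, 0.2327]
eef_rot: [-3.141, 0.001, 2.561]
wrist_force: [0.3, 0.2, -4.6]
grip_width: 0.0525
grip_force: 33.5
```

Request:
play_rows:
  plan:
    - [[0.05, 0, 0, 0.94], [0, 0, 0, 0.94], [0, 0, 0, 0]]

```text
time_s: 12.42
ee_pos: [0.5242, -0.1724, 0.232]
eef_rot: [-3.142, 0.0, 2.782]
wrist_force: [-0.4, -0.3, -4.6]
grip_width: 0.0526
grip_force: 33.5
```

```bash
python3 wt.py
python3 - <<'E'
from h import *
a=viewer.capture('side')[170:290,140:240];a=cv2.resize(a,None,fx=4.5,fy=4.5,interpolation=cv2.INTER_CUBIC)
cv2.imwrite('pics/p3.png',a[...,::-1])
E
```

```text
12.425 [ 0.5242 -0.1724  0.232 ] [-3.142  0.     2.782] [-0.35 -0.32 -4.6 ] [ 0.064  0.067 -0.017] 0.052646596116135834 33.54348233202472
[ 0.26 -0.34 -4.46]
```

View pics/p3.png

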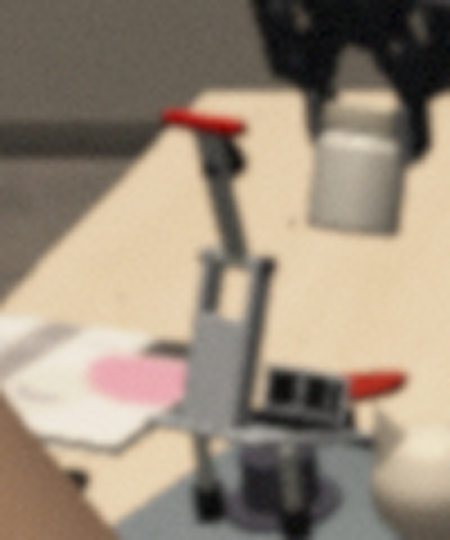

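Request:
play_rows:
  plan:
    - [[0.43, -0.18, -0.28, 0], [0.43, -0.18, -0.28, 0.04], [0.42, -0.18, -0.28, 0], [0, 0, 0, 0]]

```text
time_s: 13.18
ee_pos: [0.5886, -0.2, 0.1884]
eef_rot: [3.141, -0.002, 2.786]
wrist_force: [-1.1, 0.4, -4.2]
grip_width: 0.0525
grip_force: 33.5
```

Request:
play_rows:
  plan:
    - [[0.077, -0.028, -0.183, 0], [0.077, -0.028, -0.183, 0], [0, 0, 0, 0]]

```text
time_s: 13.55
ee_pos: [0.5956, -0.2026, 0.1708]
eef_rot: [-3.141, -0.001, 2.787]
wrist_force: [0.2, 0.3, -4.8]
grip_width: 0.0531
grip_force: 33.5
```

```bash
cat > rel.py <<'E'
from fit import *
p=np.load('p.npy'); s=monitor.state(); d=np.array(s['ee_pos'])-[p[0],p[1],0]; C,S=np.cos(p[2]),np.sin(p[2])
R=np.array([[C,S,0],[-S,C,0],[0,0,1]])
print('t',s['time_s'],'rel x y',R@d,'yaw',s['eef_rot'][2],'F loc',R@np.array(s['wrist_force']),'M',R@np.array(s['moment']),s['grip_width'],s['grip_force'])
E
python3 rel.py
```

```text
t 13.55 rel x y [-0.0339 -0.0002  0.1708] yaw 2.7866959338690425 F loc [ 0.0985  0.3192 -4.8151] M [-0.0087  0.0007 -0.0506] 0.053068276067890094 33.49320183740929
```

Request:
play_rows:
  plan:
    - [[0.058, -0.021, -0.137, 0], [0.058, -0.021, -0.137, 0], [0, 0, 0, 0]]

```text
time_s: 13.92
ee_pos: [0.6016, -0.2047, 0.1572]
eef_rot: [3.142, -0.001, 2.787]
wrist_force: [-0.4, 0.0, -4.7]
grip_width: 0.0525
grip_force: 33.5
```

Request:
play_rows:
  plan:
    - [[0.019, -0.007, -0.046, 0], [0.019, -0.007, -0.046, 0], [0, 0, 0, 0]]

```text
time_s: 14.3
ee_pos: [0.6036, -0.2055, 0.1531]
eef_rot: [-3.142, -0.0, 2.787]
wrist_force: [-0.3, 0.4, -5.0]
grip_width: 0.0524
grip_force: 33.5
```

```bash
python3 rel.py
```

```text
t 14.3 rel x y [-0.0254 -0.0001  0.1531] yaw 2.7868045864694326 F loc [-0.4554  0.302  -4.9645] M [-0.0036  0.0471 -0.0246] 0.052403264021468 33.51562954718247
```

Reduce grip to let the jar align, and keep feeling downward.

Request:
play_rows:
  plan:
    - [[0.015, -0.005, -0.035, 0], [0.015, -0.005, -0.035, 0], [0, 0, 0, 0]]
  grip_force: 22

```text
time_s: 14.68
ee_pos: [0.6051, -0.2059, 0.1496]
eef_rot: [-3.142, -0.0, 2.787]
wrist_force: [-1.4, -0.5, -4.9]
grip_width: 0.0525
grip_force: 33.5
```

Request:
play_rows:
  plan:
    - [[0.0, 0.0, -0.03, 0], [0.0, 0.0, -0.03, 0], [0, 0, 0, 0]]

```text
time_s: 15.05
ee_pos: [0.6048, -0.2055, 0.1481]
eef_rot: [-3.141, -0.0, 2.787]
wrist_force: [-14.0, 4.3, 19.1]
grip_width: 0.0528
grip_force: 35.8
```

```bash
python3 rel.py
```

```text
t 15.05 rel x y [-0.0242  0.0003  0.1481] yaw 2.7871298320119244 F loc [-14.6032  -0.8326  19.1416] M [-0.363   2.9414 -0.1032] 0.052842592946615766 35.762520711869
```

Request:
play_rows:
  plan:
    - [[-0.01, 0.004, 0.024, 0], [-0.029, 0.011, -0.0136, 0], [-0.029, 0.011, -0.0136, 0], [0, 0, 0, 0]]

```text
time_s: 15.55
ee_pos: [0.6019, -0.2047, 0.1468]
eef_rot: [-3.142, 0.001, 2.787]
wrist_force: [-0.1, 0.0, 3.3]
grip_width: 0.0526
grip_force: 34.5
```

```bash
python3 rel.py
```

```text
t 15.55 rel x y [-0.0272  0.      0.1468] yaw 2.786849532104599 F loc [-0.1123  0.0037  3.2798] M [-0.044  -0.2305  0.0829] 0.05256646755575586 34.51344824396074
```

Request:
play_rows:
  plan:
    - [[-0.019, 0.007, -0.009, 0], [-0.019, 0.007, -0.009, 0], [0, 0, 0, 0]]

```text
time_s: 15.92
ee_pos: [0.5999, -0.204, 0.1458]
eef_rot: [-3.142, 0.0, 2.787]
wrist_force: [0.5, 0.1, 5.1]
grip_width: 0.0528
grip_force: 34.7
```

```bash
python3 rel.py
```

```text
t 15.925 rel x y [-0.0294  0.      0.1458] yaw 2.786779673144858 F loc [0.4722 0.2591 5.0876] M [-0.0666 -0.3116 -0.0025] 0.052776548874112914 34.72236002096906
```

Request:
play_rows:
  plan:
    - [[-0.019, 0.007, -0.009, 0], [-0.019, 0.007, -0.009, 0], [0, 0, 0, 0]]

```text
time_s: 16.3
ee_pos: [0.5982, -0.2033, 0.145]
eef_rot: [-3.142, 0.001, 2.787]
wrist_force: [2.0, 0.2, 5.0]
grip_width: 0.0528
grip_force: 34.6
```

```bash
python3 rel.py
```

```text
t 16.3 rel x y [-0.0312  0.      0.145 ] yaw 2.7868324115422936 F loc [1.7608 0.8684 4.9615] M [-0.0847 -0.6001  0.0034] 0.05279508708938615 34.609096159692854
```

Request:
play_rows:
  plan:
    - [[0, 0, 0, 0], [0, 0, 0, 0], [0, 0, 0, 0], [0, 0, 0, 0]]
  fingers: 0.7

```text
time_s: 16.8
ee_pos: [0.5978, -0.2032, 0.1447]
eef_rot: [-3.142, -0.0, 2.787]
wrist_force: [0.4, -0.0, 0.4]
grip_width: 0.0726
grip_force: 0.0
```

```bash
python3 rel.py
```

```text
t 16.8 rel x y [-0.0316 -0.      0.1447] yaw 2.7867984707481317 F loc [0.3454 0.0958 0.415 ] M [-0.0585 -0.0273 -0.0128] 0.07258703332687697 0.0
```

Request:
play_rows:
  plan:
    - [[-0.15, 0.055, 0.36, 0], [-0.23, 0.084, 0.55, 0], [-0.6, 0.22, 0.8, 0], [-0.8, 0.3, 0.6, 0], [-0.8, 0.3, 0, 0]]

```text
time_s: 17.42
ee_pos: [0.4684, -0.1545, 0.263]
eef_rot: [-3.14, 0.004, 2.787]
wrist_force: [0.1, 0.1, -0.3]
grip_width: 0.0726
grip_force: 0.0
```

Request:
play_rows:
  plan:
    - [[-0.8, 0.5, 0, 0], [0, 0.5, 0, 0]]

```text
time_s: 17.68
ee_pos: [0.4266, -0.1049, 0.2612]
eef_rot: [-3.138, 0.001, 2.785]
wrist_force: [0.8, 0.0, -0.4]
grip_width: 0.0725
grip_force: 0.0
```

Run:
```python
from h import *
a=viewer.capture('side')[175:285,150:240];a=cv2.resize(a,None,fx=4.4,fy=4.4,interpolation=cv2.INTER_CUBIC);b=viewer.capture('top')[175:285,378:468];b=cv2.resize(b,None,fx=4.4,fy=4.4,interpolation=cv2.INTER_CUBIC)
cv2.imwrite('pics/p4.png',np.hstack([a,b])[...,::-1])
for c in('top','side'):
    print(c,[(d['position'],d['p']) for d in finder.place_of(c,'jar_a')],[(d['position'],d['p']) for d in finder.place_of(c,'clamp_bar')])
```

```text
top [([334.6, 367.8], 0.96), ([346.6, 281.5], 0.92), ([219.9, 430.8], 0.85), ([229.4, 322.8], 0.68), ([301.5, 250.4], 0.66), ([293.4, 290.7], 0.65)] [([183.8, 443.7], 0.75)]
side [([264.9, 202.4], 0.94), ([256.1, 282.6], 0.92), ([268.8, 382.5], 0.9), ([255.5, 356.2], 0.76), ([270.3, 340.8], 0.65)] [([195.0, 186.9], 0.56)]
```

View pics/p4.png

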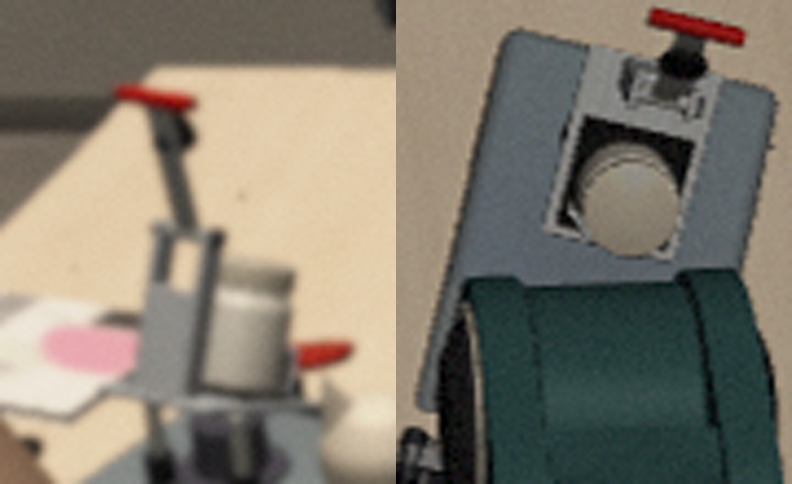

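Run:
```python
from fit import *
p=np.load('p.npy')
for x in (-.003,0,.003,.006): print(x,proj('top',bed(p,(x,0,.076))),proj('top',bed(p,(x,0,0))),proj('side',bed(p,(x,0,.076))))
im=np.mean([viewer.capture('top').astype(float) for _ in range(6)],0).astype(np.uint8)
hsv=cv2.cvtColor(im,cv2.COLOR_RGB2HSV)
d=finder.silhouettes('top','jar_a')
for k in d:
    if abs(k['position'][1]-431)<12: 
        ys,xs=np.where(k['mask']); print(k['p'],k['position'],xs.min(),xs.max(),ys.min(),ys.max(),cv2.fitEllipse(np.c_[xs,ys].astype(np.float32)))
# lid: bright region
g=cv2.cvtColor(im,cv2.COLOR_RGB2GRAY)[200:242,410:455]; print(g[::2,::2])
```

```text
-0.003 [221.9758 432.0327] [217.0007 430.0287] [233.7877 206.5147]
0 [220.7763 432.3283] [215.8557 430.3095] [233.7416 205.8558]
0.003 [219.5758 432.6241] [214.7098 430.5906] [233.6952 205.1938]
0.006 [218.3744 432.9201] [213.563  430.8718] [233.6487 204.5285]
[[100 100 101 100 119 131 134 131 134 132 131 132 133 133 133 135  91 107
   76 129  92  97 100]
 [101  98  97  82 123  78  11  29  90 120 130 133 132 134 133 130 129 107
  132 137  92 100 101]
 [ 98  98 100  30 140  21  16  15  16  16  16  10  60 124 132 132 128 132
  130 137  98  98  99]
 [ 98 100 102  56 116  11  14  17  12  22  21  16  12  16   8  13  34  96
  132 100  98  98 101]
 [ 97  98  98 124  85  14  14  30  85  98  99  98  82  30  17  17  17  12
  116 110 100 100  98]
 [ 99  99  98 128  59  18  43  86  97 106 131 133 112 103  34  15  17  16
  130  96 100  98 100]
 [ 98  98  79 137  21  26  78 118 113  98 146 148 126 101 104  23  18  42
  120  98  98  98  99]
 [ 99  96  99 115  12  54 110 104 142 141 142 142 141 144 113  71  13 117
  108  97  99  97  98]
 [ 97  97 116  85  13  75  93 134 135 138 140 138 140 138 136 1
[... 498 characters left out ...]
 98  97  99 100 100]
 [ 95  93  65 118 136  94 114 121 120 120 119 121 121 121 121 107 103  97
   98  96  98  99  99]
 [ 94  95  96  96  95  94  54 101 116 117 116 116 117 118  88 115 110  96
  100  97  98  98  97]
 [ 96  95  95  93  94  96  94  96  82 107 113 115 102 124 112 138  91  97
   98  97  98  98  95]
 [ 94  96  95  93  92  95  93  93  94  96  95  96  94  95  76  88  97  98
   96  97  98  99  92]
 [ 95  95  96  95  93  92  96  95  94  94  95  97  97  96  99  97  99  40
   18  34  33  35  37]
 [ 92  94  76  75  73  73  59  58  56  56  55  43  40  41  37  25  28  28
   14  37  41  40  42]
 [ 40  38  38  38  38  38  40  38  36  38  39  38  39  39  38  39  40  43
   32  20  45  45  43]]
```

Request:
play_rows:
  plan:
    - [[0.6, -0.3, 0.8, 0], [0.85, -0.43, 0.8, 0], [0.85, -0.43, 0, 0], [0.85, -0.43, 0, 0], [0.85, -0.43, 0, 0]]
  fingers: -1

```text
time_s: 18.95
ee_pos: [0.6303, -0.2074, 0.3398]
eef_rot: [-3.141, -0.001, 2.786]
wrist_force: [-1.1, -0.5, 0.9]
grip_width: -0.0001
grip_force: 0.0
```

Request:
play_rows:
  plan:
    - [[0.85, -0.43, 0, 0], [0.2, -0.1, 0, 0], [0, 0, 0, 0]]

```text
time_s: 19.32
ee_pos: [0.6815, -0.2325, 0.3395]
eef_rot: [3.141, -0.001, 2.787]
wrist_force: [0.4, 1.0, 0.4]
grip_width: -0.0001
grip_force: 0.0
```

```bash
python3 rel.py
```

```text
t 19.325 rel x y [0.0571 0.0016 0.3395] yaw 2.787130377253229 F loc [0.0273 1.0237 0.4184] M [ 0.0791  0.0014 -0.0255] -0.00011775555948021572 0.0
```

Request:
play_rows:
  plan:
    - [[0, 0, -0.45, 0], [0, 0, -0.48, 0], [0, 0, 0, 0]]

```text
time_s: 19.7
ee_pos: [0.68, -0.2325, 0.2931]
eef_rot: [-3.141, -0.002, 2.787]
wrist_force: [0.7, -0.5, 1.4]
grip_width: 0.0002
grip_force: 0.0
```

Request:
play_rows:
  plan:
    - [[-0.19, 0.07, 0, 0], [-0.19, 0.07, 0, 0], [-0.19, 0.07, 0, 0], [-0.19, 0.07, 0, 0], [-0.19, 0.07, 0, 0]]

```text
time_s: 20.32
ee_pos: [0.6332, -0.2152, 0.2938]
eef_rot: [-3.141, -0.0, 2.787]
wrist_force: [1.8, -0.6, -1.0]
grip_width: 0.0001
grip_force: 1.0
```

```bash
python3 rel.py
```

```text
t 20.325 rel x y [0.0057 0.001  0.2938] yaw 2.786664872582617 F loc [ 1.9323  0.0272 -0.9557] M [-0.0511 -0.482   0.0343] 7.297291662859004e-05 0.9821300371550024
```

Request:
play_rows:
  plan:
    - [[-0.149, 0.055, -0.05, 0], [-0.149, 0.055, -0.06, 0], [-0.149, 0.055, -0.08, 0], [-0.149, 0.055, -0.09, 0]]

```text
time_s: 20.82
ee_pos: [0.6037, -0.2041, 0.2795]
eef_rot: [-3.142, 0.0, 2.787]
wrist_force: [0.8, -0.8, -0.1]
grip_width: 0.0003
grip_force: 0.6
```

```bash
python3 rel.py
```

```text
t 20.825 rel x y [-0.0258  0.0012  0.2795] yaw 2.786826374594514 F loc [ 1.0123 -0.4829 -0.1302] M [ 0.051  -0.3251  0.0203] 0.00032051077889937136 0.5940739251673222
```

Request:
play_rows:
  plan:
    - [[-0.135, 0.05, -0.1, 0], [-0.125, 0.046, -0.12, 0], [-0.11, 0.04, -0.13, 0], [-0.1, 0.036, -0.145, 0]]

```text
time_s: 21.32
ee_pos: [0.5803, -0.1956, 0.2546]
eef_rot: [-3.142, -0.0, 2.787]
wrist_force: [1.0, 0.0, 1.7]
grip_width: 0.0003
grip_force: 0.5
```

```bash
python3 rel.py
python3 - <<'E'
from fit import *
p=np.load('p.npy')
for c in('side','top'): viewer.capture(c); print(c,[(d['position'],d['p']) for d in finder.place_of(c,'clamp_bar')][:2])
for q in (1.2,1.,.8,.6): print(q,proj('side',bed(p,bar(q,0))),proj('top',bed(p,bar(q,0))))
E
```

```text
t 21.325 rel x y [-0.0507  0.0011  0.2546] yaw 2.7867737866386677 F loc [0.9363 0.3725 1.6685] M [ 0.0059 -0.1917 -0.045 ] 0.0002543560763369099 0.45437805354595184
side [([205.6, 212.5], 0.73)]
top [([226.5, 433.3], 0.46)]
1.2 [197.616  203.9487] [214.0673 438.3288]
1.0 [201.2703 206.9213] [219.9767 436.4756]
0.8 [205.8536 209.2649] [224.8161 434.7525]
0.6 [211.1786 210.9191] [228.4028 433.2313]
```

Request:
play_rows:
  plan:
    - [[-0.09, 0.033, -0.155, 0], [-0.075, 0.027, -0.16, 0], [-0.055, 0.02, -0.16, 0], [-0.035, 0.014, -0.165, 0]]

```text
time_s: 22.02
ee_pos: [0.5677, -0.191, 0.2224]
eef_rot: [-3.141, -0.0, 2.787]
wrist_force: [0.4, 0.0, 1.8]
grip_width: -0.0002
grip_force: 0.5
```

Request:
play_rows:
  plan:
    - [[-0.02, 0.008, -0.16, 0], [0, 0, -0.16, 0], [0.03, -0.01, -0.13, 0], [0, 0, 0, 0]]

```text
time_s: 22.52
ee_pos: [0.5683, -0.1911, 0.1999]
eef_rot: [3.141, -0.001, 2.787]
wrist_force: [0.2, 0.2, -0.0]
grip_width: -0.0001
grip_force: 0.0
```

```bash
python3 rel.py
```

```text
t 22.525 rel x y [-0.0635  0.0011  0.1999] yaw 2.7868069600374685 F loc [ 0.0664  0.2795 -0.0197] M [-0.0348  0.0178 -0.0279] -9.673806820271212e-05 0.0
```

Request:
play_rows:
  plan:
    - [[0.02, -0.007, -0.08, 0], [0.02, -0.007, -0.06, 0], [0, 0, -0.03, 0], [0, 0, 0, 0]]

```text
time_s: 23.02
ee_pos: [0.5704, -0.1918, 0.192]
eef_rot: [-3.141, -0.0, 2.787]
wrist_force: [-0.0, 0.2, 1.2]
grip_width: -0.0002
grip_force: 0.0
```

```bash
python3 rel.py
python3 - <<'E'
from fit import *
p=np.load('p.npy')
for c in('side','top'): viewer.capture(c); print(c,[(d['position'],d['p']) for d in finder.place_of(c,'clamp_bar')][:2])
for q in (.2,.1,0): print(q,proj('side',bed(p,bar(q,0))),proj('top',bed(p,bar(q,0))))
E
```

```text
t 23.025 rel x y [-0.0613  0.0011  0.192 ] yaw 2.7867973267429798 F loc [-0.0794  0.1786  1.1801] M [-0.048   0.0108 -0.024 ] -0.00017207778832778892 0.0
side [([227.3, 215.1], 0.41)]
top []
0.2 [223.2591 212.031 ] [231.429 431.013]
0.1 [226.4292 211.8451] [231.3046 430.6575]
0 [229.6082 211.4762] [230.837  430.3872]
```

Request:
play_rows:
  plan:
    - [[0, 0, -0.04, 0], [0, 0, -0.03, 0], [0, 0, 0, 0]]

```text
time_s: 23.6
ee_pos: [0.5703, -0.1918, 0.1884]
eef_rot: [-3.142, -0.0, 2.787]
wrist_force: [-0.2, 0.5, 0.0]
grip_width: -0.0001
grip_force: 0.0
```

Request:
play_rows:
  plan:
    - [[0, 0, -0.03, 0], [0, 0, 0, 0]]

```text
time_s: 23.85
ee_pos: [0.5706, -0.1918, 0.1875]
eef_rot: [-3.141, 0.001, 2.787]
wrist_force: [-2.9, -0.8, 8.1]
grip_width: -0.0001
grip_force: 3.9
```

Request:
play_rows:
  plan:
    - [[0, 0, -0.03, 0], [0, 0, 0, 0]]

```text
time_s: 24.1
ee_pos: [0.5707, -0.1919, 0.1871]
eef_rot: [-3.141, 0.001, 2.787]
wrist_force: [-9.8, 0.8, 25.0]
grip_width: 0.0003
grip_force: 12.8
```

Request:
play_rows:
  plan:
    - [[0, 0, 0.1, 0], [-0.1, 0.1, 0.6, 0], [-0.4, 0.55, 0, 0], [-0.42, 0.63, 0, 0], [0, 0, -0.5, 0]]

```text
time_s: 24.72
ee_pos: [0.5243, -0.1259, 0.1969]
eef_rot: [-3.141, 0.003, 2.789]
wrist_force: [0.5, -0.1, -0.4]
grip_width: 0.0004
grip_force: 0.0
```

Request:
play_rows:
  plan:
    - [[0, 0, -0.9, 0], [0, 0, -0.9, 0], [0, 0, 0, 0]]

```text
time_s: 25.1
ee_pos: [0.5228, -0.1273, 0.1034]
eef_rot: [3.141, -0.005, 2.787]
wrist_force: [-0.9, 0.2, 1.0]
grip_width: 0.0001
grip_force: 0.0
```

```bash
python3 rel.py
python3 - <<'E'
from fit import *
p=np.load('p.npy')
for c in('side','top'): viewer.capture(c); print(c,[(d['position'],d['p']) for d in finder.place_of(c,'clamp_bar')][:2])
print([(d['position'],d['p']) for d in finder.place_of('side','jar_a')])
E
```

```text
t 25.1 rel x y [-0.1283  0.0452  0.1034] yaw 2.7872230281872383 F loc [-0.9393 -0.179   0.9563] M [ 0.0496 -0.0188  0.0087] 0.0001489778272849748 0.0
side [([230.3, 211.5], 0.51), ([261.5, 203.4], 0.27)]
top [([303.4, 252.5], 0.74)]
[([267.7, 382.6], 0.95), ([258.3, 282.1], 0.94), ([263.2, 207.4], 0.92), ([256.2, 355.2], 0.68)]
```

Request:
play_rows:
  plan:
    - [[0.03, -0.01, -0.3, 0], [0, 0, -0.3, 0], [0, 0, 0, 0]]

```text
time_s: 25.72
ee_pos: [0.5251, -0.1281, 0.0741]
eef_rot: [-3.141, -0.002, 2.787]
wrist_force: [0.1, 0.4, 0.1]
grip_width: 0.0002
grip_force: 0.0
```

Request:
play_rows:
  plan:
    - [[0, 0, -0.08, 0], [0, 0, -0.08, 0], [0, 0, 0, 0]]

```text
time_s: 26.1
ee_pos: [0.5258, -0.1283, 0.0674]
eef_rot: [-3.142, -0.0, 2.787]
wrist_force: [0.5, -0.7, -0.9]
grip_width: -0.0002
grip_force: 0.0
```

Request:
play_rows:
  plan:
    - [[0, 0, -0.08, 0], [0, 0, -0.08, 0], [0, 0, 0, 0]]

```text
time_s: 26.48
ee_pos: [0.5257, -0.1283, 0.0592]
eef_rot: [-3.141, -0.001, 2.787]
wrist_force: [0.1, 0.3, 0.3]
grip_width: 0.0
grip_force: 0.0
```

Request:
play_rows:
  plan:
    - [[0, 0, -0.06, 0], [0, 0, -0.06, 0], [0, 0, 0, 0]]

```text
time_s: 26.85
ee_pos: [0.5257, -0.1283, 0.0533]
eef_rot: [-3.142, -0.0, 2.787]
wrist_force: [-0.1, -0.6, -0.4]
grip_width: -0.0
grip_force: 0.0
```

Request:
play_rows:
  plan:
    - [[0, 0, -0.06, 0], [0, 0, 0, 0]]

```text
time_s: 27.1
ee_pos: [0.526, -0.1283, 0.0505]
eef_rot: [-3.142, 0.0, 2.787]
wrist_force: [0.3, 0.2, 0.8]
grip_width: 0.0005
grip_force: 0.2
```

Request:
play_rows:
  plan:
    - [[0, 0, -0.06, 0], [0, 0, 0, 0]]

```text
time_s: 27.35
ee_pos: [0.526, -0.1283, 0.0476]
eef_rot: [-3.142, 0.0, 2.787]
wrist_force: [0.3, -0.1, 1.9]
grip_width: -0.0001
grip_force: 0.7
```

Request:
play_rows:
  plan:
    - [[0, 0, -0.05, 0], [0, 0, 0, 0]]

```text
time_s: 27.6
ee_pos: [0.5264, -0.1284, 0.0462]
eef_rot: [-3.141, 0.001, 2.787]
wrist_force: [-7.5, 0.4, 28.3]
grip_width: -0.0002
grip_force: 13.3
```

Request:
play_rows:
  plan:
    - [[0, 0, -0.03, 0], [0, 0, 0, 0]]

```text
time_s: 27.85
ee_pos: [0.5266, -0.1284, 0.0457]
eef_rot: [-3.14, 0.002, 2.787]
wrist_force: [-16.8, 2.0, 51.8]
grip_width: -0.0001
grip_force: 25.8
```

Request:
play_rows:
  plan:
    - [[0, 0, -0.02, 0], [0, 0, 0, 0]]

```text
time_s: 28.1
ee_pos: [0.5267, -0.1284, 0.0454]
eef_rot: [-3.14, 0.002, 2.787]
wrist_force: [-23.3, 1.2, 69.1]
grip_width: 0.0001
grip_force: 34.2
```

Request:
play_rows:
  plan:
    - [[0, 0, 0.3, 0], [0, 0, 0.8, 0], [-0.3, 0.2, 0.8, 0], [-0.7, 0.5, 0.8, 0], [-0.7, 0.5, 0, 0]]

```text
time_s: 28.72
ee_pos: [0.441, -0.0677, 0.1794]
eef_rot: [-3.141, 0.003, 2.787]
wrist_force: [1.0, 1.2, 1.0]
grip_width: -0.0003
grip_force: 0.0
```

Request:
play_rows:
  plan:
    - [[-0.7, 0.8, 0, 0], [-0.5, 0.9, 0, 0], [0, 0.9, 0, 0], [0, 0.9, 0, 0], [0, 0, 0, 0]]

```text
time_s: 29.35
ee_pos: [0.3805, 0.1094, 0.1777]
eef_rot: [3.141, 0.0, 2.791]
wrist_force: [-0.1, 0.4, 0.2]
grip_width: 0.0001
grip_force: 0.0
```

Run:
```python
from h import *
a=viewer.capture('side')[175:285,150:240];a=cv2.resize(a,None,fx=4.4,fy=4.4,interpolation=cv2.INTER_CUBIC);b=viewer.capture('top')[175:285,378:468];b=cv2.resize(b,None,fx=4.4,fy=4.4,interpolation=cv2.INTER_CUBIC)
cv2.imwrite('pics/p5.png',np.hstack([a,b])[...,::-1])
for c in('top','side'):
    print(c,[(d['position'],d['p']) for d in finder.place_of(c,'jar_a')],[(d['position'],d['p']) for d in finder.place_of(c,'clamp_bar')],[(d['position'],d['p']) for d in finder.place_of(c,'switch_press')])
```

```text
top [([346.2, 284.9], 0.9), ([332.8, 368.7], 0.86), ([228.3, 325.2], 0.74), ([219.0, 431.7], 0.63), ([292.2, 288.7], 0.58)] [([229.1, 428.8], 0.73)] [([261.8, 399.2], 0.42)]
side [([270.0, 380.0], 0.87), ([257.0, 282.4], 0.85), ([271.5, 343.0], 0.71), ([261.0, 202.9], 0.6), ([253.2, 353.6], 0.6)] [([229.2, 211.9], 0.43)] [([271.8, 342.4], 0.44)]
```

View pics/p5.png

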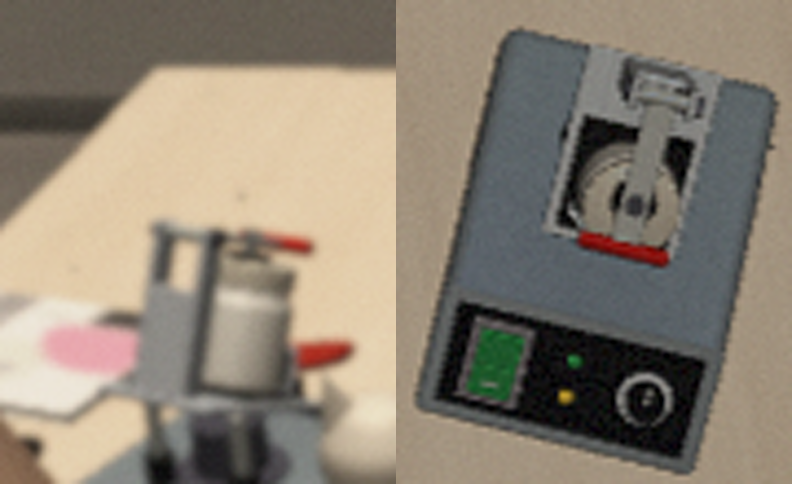

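The picture shows the jar seated on the bed, with the clamp foot on the lid and the red bar at (622,248). The rocker's near half at (490,385) is pressed in, and the arm is clear of everything.

```bash
python3 -c "
from bench import r
print(r.sign_off())"
```

```text
the job is handed in; nothing more can be done
None
```

The job is handed in, with no verdict shown: the full jar (right-hand one, about 4.6 N on lifting) is on the mixer bed with the clamp down and the rocker pressed in; I lifted only that jar, taking the other two as empty, and my fingers pressed the rocker to about 69 N, far above the 3 N needed, which might count against the 40 N limit if that covers the fingers.

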